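# Shut and lock the sharps box

## Robot

A 6-joint arm with a two-finger parallel gripper is mounted at the origin on the work surface. World frame = base frame: x ahead of the robot, y to its left, z up, the work surface at z = 0. Lengths are in m, angles in rad, forces in N, time in s.
With the tool pointing down it reaches from about 0.325 to 0.925 m from the base axis. Payload 3.1 kg.
Tool frame: the origin (TCP) lies on the front face of the gripper's body, between the roots of the fingers; the fingertips stand 73 mm ahead of it and the grasp point (between the pads) lies 54 mm ahead of it; z points along the fingers, y is the direction in which the jaws open and shut (so a half turn about z gives the same grasp; the last joint's range is limited). The gripper opens to 85 mm and grips with 20 to 120 N. Pads are 22 mm wide; open, the fingers measure 114 mm over their backs; the gripper's body (76 mm by 85 mm) begins 54 mm behind the grasp point. The pads swing forward as they close: fully open they stand 13 mm farther back than shut.
Start: joints at [-1.382, 0.217, 1.613, -0, 1.311, -0.112], TCP at [0.185, -0.597, 0.304] pointing down, gripper open.
Joint ranges: [-2.75, 2.75], [-0.78, 2.1], [0.31, 2.55], [-1.13, 4.27], [0.13, 2.63], [-2.58, 2.58]. Speed limits (rad/s): [2.79, 2.79, 3.14, 3.14, 3.14, 3.14].

## Interface

Orientations are given as a rotation vector (axis times angle).
In Python, from cell import read_state, snapshot, camera_model, robot, silhouettes, place_of gives the robot as it stands.
- The arm moves only by the shell command python3 -m inch 'ROWS' [FORCE]. ROWS is JSON, a list of rows, each a list of 7 numbers: the shift along the tool's x, y, z in cm, then the turn, a rotation vector about the tool's x, y, z in units of 6 degrees (1.0 is 6 degrees), then the finger opening in cm, from 0 to 8.54. In form: [[x, y, z, rx, ry, rz, jaw], ...]. A call has exactly 10 rows; each row is the pose to reach, as a shift and turn from the pose measured when the call began, along the tool's axes at that moment; what a row does not reach only later rows make up. A row lasts 1/12 s, in which the tool goes at most 41.7 mm and 7.16 degrees, less where a joint would pass 70% of its speed; a pose out of reach is approached as far as the arm can. A call with a gripper value outside its range is refused whole. The fingers move at their own pace and stop on an object; FORCE is the grip in N (left out, the last holds). Time passes only in rows, so rows that repeat a pose let the fingers close, or fill a call up. It gives the time, the measured TCP pose, the force and the opening at its end, in the units of the state.
- read_state(): the state, without advancing time (a new reading comes with each control period).
- snapshot(name): name is "side" or "top" or "wrist"; returns the picture (480x640x3 uint8, blue, green, red); there is no depth.
- camera_model(name): a dict with "mtx" (3x3 intrinsics, pixels), "T" (4x4, takes a point from camera to world coordinates); the wrist camera has in their place "hand_eye" (4x4, takes a point from camera to tool coordinates, whose origin is the TCP and whose axes are the flange's). Camera axes: x right, y down, z forward; pixel columns grow to the right and rows downward; lengths in m; the calibration is good to about 2 mm. The wrist camera is an equidistant fisheye: a pixel r from the principal point sees the ray r / f radians off the axis. A picture is of the moment at which its call begins: read the wrist's pose just before it. camera_model takes no time and is no camera call.
- robot.finish_job(): hands the job in, once; it reports no verdict.
Trained networks look in the newest picture that a camera, given by its name, has taken for a name from the list of things; names that differ only in an ending like _2 or _b are one class to them, and where a whole thing is asked for, a point or a joint stands for the part that bears it (a point fixed in the world has none). Each returns a list of dicts, best first, with "conf" (0 to 1); they miss things now and then, are a little off and sometimes report something else, mostly with a low value. They report only what shows in the picture. A call takes as long as a camera call.
- silhouettes(camera, label): "region" (480x640 bool, what is visible of it).
- place_of(camera, label): "location" ([x, y, z] in m, in the coordinates of the camera as it stood for that picture, good to about 4 mm: a listed point, or the origin of a listed thing).
The state is a dict: "time_s": time; "qpos": joint angles; "qvel": joint speeds; "joint_efforts": joint torques, N m; "tool_pos": TCP position; "tcp_rot": TCP orientation; "wrist_force": force on the tool from outside, world axes, zero at the start; "wrist_torque": the same for the moment, N m; "grip_width": finger opening in m.
Only numpy, scipy, OpenCV 4.12 (cv2) and the standard library are available. Lean on these libraries where they do the work, as an engineer would, in place of code of your own. Each camera call takes 0.05 s, during which the arm holds its last target. There are 200 camera calls.

## Task

Shut the red lid of the yellow sharps box and press its front edge down until the catch snaps and holds it shut; then press the blue lock button on the grey post beside the box until it snaps in and stays in. Press gently throughout, never with more than 25 N, do not push the button before the lid is caught, and leave the other things on the desk where they are.

Things in the scene. Friction and masses are not known exactly. Their poses are not given: they have to be found in the camera images.
- sharps: Sharps box, fixed to the desk: open-topped yellow bin, 150 mm (its x) x 130 mm (its y), rim 110 mm high, on a grey foot 176 x 156 x 8 mm. Origin: centre of the underside, on the desk; z up. Its -x side is the front, with a spring catch in the wall; the lid's hinge runs along its y at the back (+x).
- lid (a joint): Angle of the red lid (rad): 0 = shut, larger = further open (at most 1.3; front edge lifted). A slab 166 mm long, 138 mm wide, 8 mm thick; its top face is 119 mm above the desk when shut. A stiff hinge (1 to 2 N at the front edge) lets it stay where it is left. Let go before the catch snaps, it stays or springs back ajar, over 0.03 rad; once caught it stays under 0.01 rad.
- hinge_axis (a point): The middle of the lid's hinge axis, 72 mm behind the box's origin (its +x) and 110 mm up.
- lid_press (a point): Where to push: middle of the white strip (30 x 90 mm) on the lid's top face near its front edge, 134 mm from the hinge axis along the lid; 26 mm of lid lie beyond it. In the front edge's last 12 mm a nose on the lid meets the spring catch: resistance here climbs to roughly 6 to 14 N, then gives way with a snap; the lid drops the last few mm and stops hard on the rim.
- lock (a joint): How far the blue lock button is pushed in (m): 0 = out, 0.0082 = fully in (then 5 mm proud of the post). Pushed straight down, its resistance climbs to roughly 7 to 14 N in the first 2 mm, then falls away; past about 4 mm it snaps in, stops hard and stays in. Let go before that, it creeps part or all of the way back out.
- pill_bottle: Bystander, to be left alone: amber pill jar with white cap, 44 mm wide, 75 mm tall. Origin: centre of the underside.
- water_bottle: Bystander, to be left alone: clear water bottle, 64 mm wide, 200 mm tall. Origin: centre of the underside.
- vial: Bystander, to be left alone: small glass vial with green cap, 28 mm wide, 55 mm tall. Origin: centre of the underside.
- red_tray: Bystander, to be left alone: small open red tray 90 x 60 x 30 mm. Origin: centre of the underside.
- carton: Bystander, to be left alone: small white carton 60 x 40 x 50 mm. Origin: centre of the underside.
- syringe: Bystander, to be left alone: capped syringe lying flat, 16 mm thick, about 110 mm long. Origin: centre of the underside (about mid-length; it lies along its x).
- lock_axis (a point): Point on the upright axis of the blue lock button, fixed to the box: 120 mm to the -y side of the box's origin, 10 mm forward (-x), 100 mm up. The round button, 28 mm wide, sits on top of a grey post 50 x 50 mm. The post's height differs from time to time and is not measured: the button's top, when out, stands 113 to 138 mm above the desk, 13 mm above the post.

How it is judged:
On the way, in this order (a step that is already met when the one before it is completed fails the run):
1. the lid is shut and caught, the blue button still out (value of joint lid below 0.02 rad and value of joint lock below 0.003 m), for 0.2 s.
2. the blue button is snapped in, with the lid still caught (value of joint lid below 0.02 rad and value of joint lock above 0.0065 m), for 0.2 s.
At the end, for the whole second after the job is handed in: The lid is shut and caught (within 0.02 rad of shut), the blue button is in (more than 6.5 of its 8.2 mm) and both stay so with the robot clear; the six other things are within 25 mm of where they were (all of step 2 and distance of each of pill_bottle, water_bottle, vial, red_tray, carton, syringe from where it was at the start of the episode below 0.025 m); the robot touches nothing.
It fails at once if the fingers or the arm push on anything with more than 25 N (contact force between any of the fingers, the arm and anything else above 25 N).
It fails at once if the blue button is pushed in before the lid is caught (value of joint lock above 0.004 m and value of joint lid above 0.03 rad).
It fails at once if one of the six other things on the desk is moved by more than 25 mm (distance of any of pill_bottle, water_bottle, vial, red_tray, carton, syringe from where it was at the start of the episode above 0.025 m).
It also fails if it takes over 67 s, if anything falls off the work surface, if the arm or the gripper's body presses on something with over 40 N, if the wrist force passes 120 N, or if a joint passes its speed limit or range.

## Working session

There is one attempt and no reset: what is moved stays moved. The work goes in short steps, Python scripts to look and compute and a shell command to move; the robot and the scene stay as the last step left them, time stands still between calls to the robot, and variables do not carry over. Pictures are saved under pics/ and viewed, about 8 in all and at most 12, crops included, and the job is handed in when it is done.

```bash
mkdir -p pics; ls; cat > h.py <<'E'
import numpy as np, cv2
from cell import read_state, snapshot, camera_model, robot, silhouettes, place_of
from scipy.spatial.transform import Rotation as R
def Tcam(n):
    c=camera_model(n)
    if n!='wrist': return np.array(c['T'])
    s=read_state(); T=np.eye(4); T[:3,:3]=R.from_rotvec(s['tcp_rot']).as_matrix(); T[:3,3]=s['tool_pos']
    return T@np.array(c['hand_eye'])
def find(n,labels,T):
    for l in labels:
        for d in place_of(n,l)[:2]:
            p=T@np.r_[d['location'],1]; print(n,l,round(d['conf'],2),np.round(p[:3],4))
E
python3 - <<'E'
from h import *
s=read_state(); print(s)
for n in ['side','top']:
    T=Tcam(n); cv2.imwrite(f'pics/{n}0.png',snapshot(n))
    find(n,['sharps','hinge_axis','lid_press','lock_axis'],T)
find('top',['pill_bottle','water_bottle','vial','red_tray','carton','syringe'],Tcam('top'))
E
```

```text
pics
{'time_s': 0.0, 'qpos': array([-1.38218063e+00,  2.17766389e-01,  1.61492932e+00,  1.13666242e-05,
        1.31128930e+00, -1.12218141e-01]), 'qvel': array([ 0.00069951,  0.00131003, -0.00125101, -0.00040107, -0.00117387,
        0.00076769]), 'joint_efforts': array([-4.65497506e-04, -3.96845019e+01, -3.03852618e+01, -2.24421910e-04,
        9.72588634e-03, -9.96438398e-08]), 'tool_pos': array([ 0.18509023, -0.59629577,  0.30256299]), 'tcp_rot': array([-3.10375661e+00, -4.70405937e-01,  1.26177696e-04]), 'wrist_force': array([-0.28424426, -0.78289149,  0.30597699]), 'wrist_torque': array([-0.03710076, -0.02945596,  0.00794759]), 'grip_width': 0.08517777666078773}
side sharps 0.69 [ 0.5098 -0.0681 -0.0008]
side hinge_axis 0.85 [ 0.578  -0.0826  0.1133]
side lid_press 0.85 [ 0.4665 -0.0623  0.1829]
top sharps 0.7 [ 0.5106 -0.0655 -0.0008]
top hinge_axis 0.92 [ 0.5807 -0.0793  0.1115]
top hinge_axis 0.7 [ 0.3961  0.0465 -0.0049]
top lid_press 0.85 [ 0.4674 -0.063   0.1844]
top lock_axis 0.92 [ 0.4786 -0.1851  0.0973]
top pill_bottle 0.66 [0.5263 0.086  0.0014]
top water_bottle 0.6 [6.726e-01 1.300e-03 5.000e-04]
top vial 0.65 [ 0.3968  0.045  -0.0047]
top red_tray 0.81 [ 0.4668 -0.2977  0.0011]
top carton 0.64 [ 0.6337 -0.1969  0.0007]
top carton 0.3 [ 5.118e-01 -6.590e-02  3.000e-04]
top syringe 0.66 [ 0.3573 -0.089   0.0033]
```

View pics/side0.png

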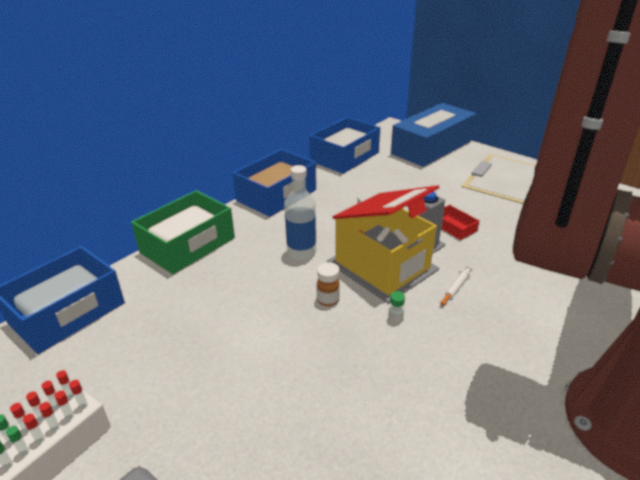

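View pics/top0.png

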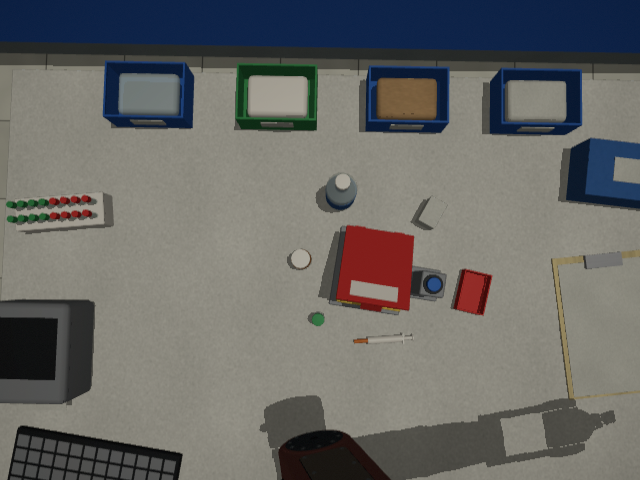

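```bash
python3 - <<'E'
from h import *
# yaw of box: lock & hinge & press
o=np.array([.5102,-.0668]); h=np.array([.5794,-.081]); l=np.array([.4786,-.1851]); p=np.array([.467,-.0626])
print(np.degrees(np.arctan2(*(h-o)[::-1])), np.degrees(np.arctan2(*(h-p)[::-1])))
v=l-o; print(np.degrees(np.arctan2(*v[::-1])-np.arctan2(-.12,-.01)), np.linalg.norm(v))
s=read_state();print(R.from_rotvec(s['tcp_rot']).as_matrix().round(3))
for n in ['side','top']:
  c=camera_model(n);print(n,np.round(c['T'],3),np.round(c['mtx']))
print(np.round(camera_model('wrist')['hand_eye'],3), camera_model('wrist')['mtx'])
E
```

```text
-11.596249921698869 -9.296919146970199
-10.191888602727428 0.1224477439563506
[[ 0.955  0.296 -0.   ]
 [ 0.296 -0.955 -0.   ]
 [-0.     0.    -1.   ]]
side [[-0.765 -0.363  0.532  0.048]
 [-0.644  0.442 -0.624  0.661]
 [-0.008 -0.82  -0.572  0.67 ]
 [ 0.     0.     0.     1.   ]] [[523.   0. 321.]
 [  0. 523. 238.]
 [  0.   0.   1.]]
top [[ 1.800e-02 -9.980e-01  5.500e-02  4.920e-01]
 [-1.000e+00 -1.800e-02  2.000e-03  2.900e-02]
 [-1.000e-03 -5.500e-02 -9.980e-01  1.194e+00]
 [ 0.000e+00  0.000e+00  0.000e+00  1.000e+00]] [[537.   0. 324.]
 [  0. 537. 246.]
 [  0.   0.   1.]]
[[-0.001 -0.959 -0.285  0.073]
 [ 1.    -0.001 -0.     0.   ]
 [-0.    -0.285  0.959 -0.069]
 [ 0.     0.     0.     1.   ]] [[371.64829954   0.         317.58855385]
 [  0.         371.64829954 237.52359395]
 [  0.           0.           1.        ]]
```

The side view shows the lid about 0.5 rad open, hinged at the back near the bottle. The top view shows the post's blue button at px (433,284). Box yaw is about -10.3° by three estimates that agree. I'll close the fingers, travel above the lid and align the tool with the box.

```bash
python3 -m inch '[[2.8,-2.85,0,0,0,0.46,0],[5.6,-5.7,0,0,0,0.92,0],[8.4,-8.55,0,0,0,1.38,0],[11.2,-11.4,0,0,0,1.84,0],[14,-14.25,0,0,0,2.3,0],[16.8,-17.1,0,0,0,2.76,0],[19.6,-19.95,0,0,0,3.22,0],[22.4,-22.8,0,0,0,3.68,0],[25.2,-25.65,0,0,0,4.14,0],[28,-28.5,0,0,0,4.58,0]]' 40
python3 - <<'E'
from h import *
s=read_state(); M=R.from_rotvec(s['tcp_rot']).as_matrix();print(M.round(3))
print(M.T@(np.array([.463,-.060,.304])-s['tool_pos'])*100)
E
```

```text
time_s: 1.63
tool_pos: [0.3687, -0.24, 0.3043]
tcp_rot: [3.128, -0.285, 0.002]
wrist_force: [1.6, -0.4, 0.5]
grip_width: 0.0003
[[ 0.984 -0.181  0.001]
 [-0.181 -0.984 -0.001]
 [ 0.001  0.001 -1.   ]]
[  6.02513735 -19.41319081   0.02642228]
```

```bash
python3 -m inch '[[1,-3,0,0,0,0,0],[2,-6,0,0,0,0,0],[3,-9,0,0,0,0,0],[4,-12,0,0,0,0,0],[5,-15,0,0,0,0,0],[5.5,-17.5,0,0,0,0,0],[6,-19,0,0,0,0,0],[6,-19.4,0,0,0,0,0],[6,-19.4,0,0,0,0,0],[6,-19.4,0,0,0,0,0]]'
python3 - <<'E'
from h import *
T=Tcam('wrist'); cv2.imwrite('pics/w1.png',snapshot('wrist'))
find('wrist',['hinge_axis','lid_press','lock_axis','sharps'],T)
E
```

```text
time_s: 2.47
tool_pos: [0.4625, -0.0604, 0.3042]
tcp_rot: [3.127, -0.284, 0.001]
wrist_force: [0.6, -0.5, 0.4]
grip_width: 0.0002
wrist hinge_axis 0.67 [ 0.5781 -0.0789  0.1072]
wrist hinge_axis 0.17 [ 0.5086 -0.065  -0.003 ]
wrist lid_press 0.58 [ 0.4659 -0.061   0.1802]
wrist sharps 0.62 [ 0.5084 -0.0655 -0.0013]
```

View pics/w1.png

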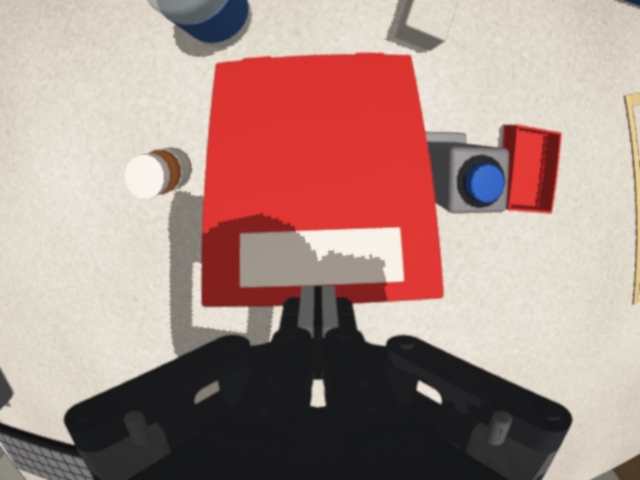

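The view puts the fingertips, px (318,290), just over the white strip at px (320,257), as intended. I'll descend to the lid.

```bash
python3 -m inch '[[0,0,1,0,0,0,0],[0,0,2,0,0,0,0],[0,0,3,0,0,0,0],[0,0,3.5,0,0,0,0],[0,0,3.8,0,0,0,0],[0,0,4.0,0,0,0,0],[0,0,4.2,0,0,0,0],[0,0,4.4,0,0,0,0],[0,0,4.6,0,0,0,0],[0,0,4.8,0,0,0,0]]'
```

```text
time_s: 3.55
tool_pos: [0.4629, -0.0611, 0.2567]
tcp_rot: [3.127, -0.287, 0.003]
wrist_force: [0.0, -0.1, 0.3]
grip_width: 0.0001
```

```bash
python3 -m inch '[[0,0,0.1,0,0,0,0],[0,0,0.2,0,0,0,0],[0,0,0.3,0,0,0,0],[0,0,0.4,0,0,0,0],[0,0,0.5,0,0,0,0],[0,0,0.6,0,0,0,0],[0,0,0.7,0,0,0,0],[0,0,0.8,0,0,0,0],[0,0,0.9,0,0,0,0],[0,0,1.0,0,0,0,0]]'
```

```text
time_s: 4.38
tool_pos: [0.4629, -0.0611, 0.2465]
tcp_rot: [3.127, -0.287, 0.003]
wrist_force: [0.4, 0.1, 1.2]
grip_width: -0.0001
```

Light contact of about 1 N. I'll follow the lid's arc down.

```bash
python3 -m inch '[[-0.1,0,0.3,0,0,0,0],[-0.2,0,0.6,0,0,0,0],[-0.3,0,0.9,0,0,0,0],[-0.4,0,1.2,0,0,0,0],[-0.5,0,1.5,0,0,0,0],[-0.6,0,1.8,0,0,0,0],[-0.7,0,2.1,0,0,0,0],[-0.8,0,2.4,0,0,0,0],[-0.9,0,2.7,0,0,0,0],[-1.0,0,3.0,0,0,0,0]]'
```

```text
time_s: 5.22
tool_pos: [0.4532, -0.0593, 0.2163]
tcp_rot: [3.127, -0.287, 0.004]
wrist_force: [0.3, -0.5, 0.5]
grip_width: 0.0001
```

```bash
python3 -m inch '[[0,0,0.1,0,0,0,0],[-0.1,0,0.2,0,0,0,0],[-0.1,0,0.3,0,0,0,0],[-0.2,0,0.4,0,0,0,0],[-0.2,0,0.5,0,0,0,0],[-0.3,0,0.6,0,0,0,0],[-0.3,0,0.7,0,0,0,0],[-0.4,0,0.8,0,0,0,0],[-0.4,0,0.9,0,0,0,0],[-0.4,0,1.0,0,0,0,0]]'
```

```text
time_s: 6.05
tool_pos: [0.449, -0.0586, 0.2061]
tcp_rot: [3.127, -0.287, 0.003]
wrist_force: [-0.4, -0.0, 1.0]
grip_width: 0.0003
```

```bash
python3 - <<'E'
from h import *
T=Tcam('side'); im=snapshot('side'); find('side',['lid_press','hinge_axis'],T)
cv2.imwrite('pics/s2.png',cv2.resize(im[150:320,290:490],None,fx=3,fy=3))
T=Tcam('wrist'); snapshot('wrist'); find('wrist',['lid_press','lock_axis'],T)
E
python3 -m inch '[[0,0,0.05,0,0,0,0],[0,0,0.1,0,0,0,0],[0,0,0.15,0,0,0,0],[0,0,0.2,0,0,0,0],[0,0,0.25,0,0,0,0],[0,0,0.3,0,0,0,0],[0,0,0.35,0,0,0,0],[0,0,0.4,0,0,0,0],[0,0,0.4,0,0,0,0],[0,0,0.4,0,0,0,0]]'
```

```text
side lid_press 0.74 [ 0.4486 -0.0603  0.1326]
side lid_press 0.59 [6.692e-01 2.900e-03 6.000e-04]
side hinge_axis 0.9 [ 0.5807 -0.0826  0.1141]
wrist lock_axis 0.17 [ 5.105e-01 -6.590e-02  5.000e-04]
time_s: 7.18
tool_pos: [0.4492, -0.0586, 0.2021]
tcp_rot: [3.127, -0.287, 0.004]
wrist_force: [-0.1, -0.1, 0.2]
grip_width: -0.0001
```

View pics/s2.png

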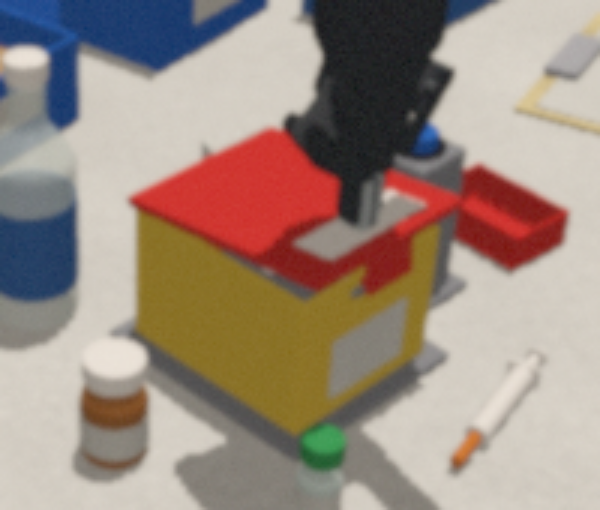

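The lid is nearly shut and the fingertips are on the strip at about px (360,215). The network's height of 0.133 matches the tip. I'll go on in small steps and watch the force.

```bash
python3 -m inch '[[0,0,0.03,0,0,0,0],[0,0,0.06,0,0,0,0],[0,0,0.09,0,0,0,0],[0,0,0.12,0,0,0,0],[0,0,0.15,0,0,0,0],[0,0,0.18,0,0,0,0],[0,0,0.2,0,0,0,0],[0,0,0.2,0,0,0,0],[0,0,0.2,0,0,0,0],[0,0,0.2,0,0,0,0]]'
```

```text
time_s: 8.02
tool_pos: [0.4493, -0.0586, 0.2008]
tcp_rot: [3.127, -0.287, 0.004]
wrist_force: [-2.8, 1.1, 5.3]
grip_width: -0.0001
```

```bash
python3 -m inch '[[0,0,0.03,0,0,0,0],[0,0,0.06,0,0,0,0],[0,0,0.09,0,0,0,0],[0,0,0.12,0,0,0,0],[0,0,0.15,0,0,0,0],[0,0,0.18,0,0,0,0],[0,0,0.2,0,0,0,0],[0,0,0.2,0,0,0,0],[0,0,0.2,0,0,0,0],[0,0,0.2,0,0,0,0]]'
```

```text
time_s: 8.85
tool_pos: [0.4492, -0.0586, 0.1998]
tcp_rot: [3.127, -0.287, 0.002]
wrist_force: [-4.7, 1.0, 8.5]
grip_width: -0.0002
```

```bash
python3 -m inch '[[0,0,0.05,0,0,0,0],[0,0,0.1,0,0,0,0],[0,0,0.13,0,0,0,0],[0,0,0.16,0,0,0,0],[0,0,0.18,0,0,0,0],[0,0,0.2,0,0,0,0],[0,0,0.22,0,0,0,0],[0,0,0.24,0,0,0,0],[0,0,0.25,0,0,0,0],[0,0,0.25,0,0,0,0]]'
```

```text
time_s: 9.68
tool_pos: [0.4491, -0.0586, 0.1978]
tcp_rot: [3.127, -0.287, 0.0]
wrist_force: [-2.8, 0.2, 7.6]
grip_width: 0.0001
```

```bash
python3 -m inch '[[0,0,0.05,0,0,0,0],[0,0,0.1,0,0,0,0],[0,0,0.13,0,0,0,0],[0,0,0.16,0,0,0,0],[0,0,0.18,0,0,0,0],[0,0,0.2,0,0,0,0],[0,0,0.22,0,0,0,0],[0,0,0.24,0,0,0,0],[0,0,0.25,0,0,0,0],[0,0,0.25,0,0,0,0]]'
```

```text
time_s: 10.52
tool_pos: [0.4489, -0.0586, 0.1951]
tcp_rot: [3.127, -0.287, -0.0]
wrist_force: [-2.1, 0.3, 2.7]
grip_width: -0.0001
```

```bash
python3 -m inch '[[0,0,0.03,0,0,0,0],[0,0,0.06,0,0,0,0],[0,0,0.09,0,0,0,0],[0,0,0.12,0,0,0,0],[0,0,0.15,0,0,0,0],[0,0,0.18,0,0,0,0],[0,0,0.2,0,0,0,0],[0,0,0.22,0,0,0,0],[0,0,0.24,0,0,0,0],[0,0,0.25,0,0,0,0]]'
```

```text
time_s: 11.35
tool_pos: [0.449, -0.0586, 0.1925]
tcp_rot: [3.127, -0.287, 0.0]
wrist_force: [-0.2, -0.2, 0.4]
grip_width: -0.0001
```

```bash
python3 -m inch '[[0,0,0.02,0,0,0,0],[0,0,0.04,0,0,0,0],[0,0,0.06,0,0,0,0],[0,0,0.08,0,0,0,0],[0,0,0.1,0,0,0,0],[0,0,0.12,0,0,0,0],[0,0,0.14,0,0,0,0],[0,0,0.16,0,0,0,0],[0,0,0.16,0,0,0,0],[0,0,0.16,0,0,0,0]]'
```

```text
time_s: 12.18
tool_pos: [0.4491, -0.0586, 0.1915]
tcp_rot: [3.127, -0.287, 0.0]
wrist_force: [-2.6, -0.4, 5.1]
grip_width: -0.0001
```

A stop at the expected shut height, after the force fell away. I'll lift and check that the lid stays shut.

```bash
python3 -m inch '[[0,0,-0.5,0,0,0,0],[0,0,-1.5,0,0,0,0],[0,0,-3,0,0,0,0],[0,0,-4.5,0,0,0,0],[0,0,-6,0,0,0,0],[0,0,-7.5,0,0,0,0],[0,0,-9,0,0,0,0],[0,0,-9,0,0,0,0],[0,0,-9,0,0,0,0],[0,0,-9,0,0,0,0]]'
python3 - <<'E'
from h import *
T=Tcam('side'); im=snapshot('side'); find('side',['lid_press','hinge_axis','lock_axis'],T)
T=Tcam('top'); snapshot('top'); find('top',['lid_press','lock_axis'],T)
T=Tcam('wrist'); w=snapshot('wrist'); find('wrist',['lid_press','hinge_axis','lock_axis'],T)
a=cv2.resize(im[150:320,290:490],(600,510)); cv2.imwrite('pics/s3.png',a); cv2.imwrite('pics/w3.png',w)
E
```

```text
time_s: 13.02
tool_pos: [0.4487, -0.0584, 0.281]
tcp_rot: [3.127, -0.287, -0.001]
wrist_force: [-0.0, 0.5, 0.1]
grip_width: -0.0
top lock_axis 0.58 [ 0.481  -0.1863  0.0992]
wrist hinge_axis 0.55 [ 0.5811 -0.0812  0.1089]
wrist hinge_axis 0.52 [ 0.3533 -0.0978 -0.    ]
```

View pics/s3.png

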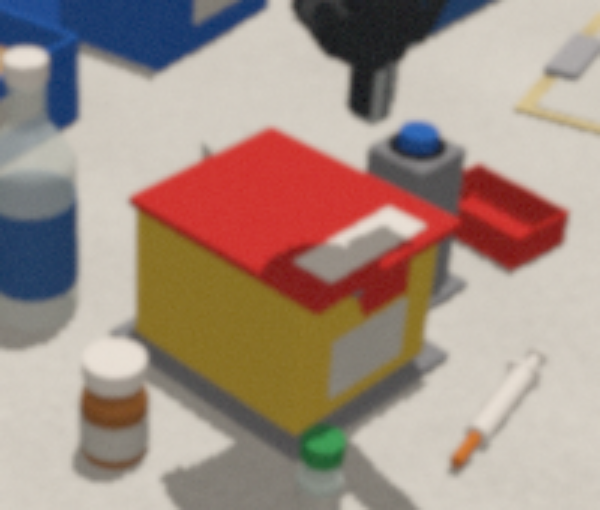

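The picture shows the lid flush on the rim, front edge at about px (390,255), with the button still out. 4 mm ajar would be hard to see, so I'll re-touch the lid at the same height to confirm.

```bash
python3 -m inch '[[0,0,2,0,0,0,0],[0,0,4,0,0,0,0],[0,0,6,0,0,0,0],[0,0,7.5,0,0,0,0],[0,0,8.2,0,0,0,0],[0,0,8.4,0,0,0,0],[0,0,8.6,0,0,0,0],[0,0,8.7,0,0,0,0],[0,0,8.75,0,0,0,0],[0,0,8.8,0,0,0,0]]'
```

```text
time_s: 14.4
tool_pos: [0.4498, -0.0588, 0.1944]
tcp_rot: [3.127, -0.287, 0.003]
wrist_force: [-0.1, -0.3, 0.3]
grip_width: -0.0002
```

```bash
python3 -m inch '[[0,0,0.02,0,0,0,0],[0,0,0.04,0,0,0,0],[0,0,0.06,0,0,0,0],[0,0,0.08,0,0,0,0],[0,0,0.1,0,0,0,0],[0,0,0.12,0,0,0,0],[0,0,0.14,0,0,0,0],[0,0,0.16,0,0,0,0],[0,0,0.18,0,0,0,0],[0,0,0.2,0,0,0,0]]'
```

```text
time_s: 15.23
tool_pos: [0.4498, -0.0588, 0.1924]
tcp_rot: [3.127, -0.287, 0.003]
wrist_force: [-0.2, 0.4, -1.1]
grip_width: 0.0003
```

No contact at the shut height, so the lid stayed down and is caught. Now to above the button, expected at (0.479, -0.1845).

```bash
python3 -m inch '[[0,0,-3,0,0,0,0],[0,0,-6,0,0,0,0],[1,2.4,-7,0,0,0,0],[2.2,5,-7,0,0,0,0],[3.4,7.8,-7,0,0,0,0],[4.4,10.2,-7,0,0,0,0],[5,11.6,-7,0,0,0,0],[5.15,11.85,-7,0,0,0,0],[5.15,11.85,-7,0,0,0,0],[5.15,11.85,-7,0,0,0,0]]'
python3 - <<'E'
from h import *
T=Tcam('wrist'); w=snapshot('wrist'); find('wrist',['lock_axis','lid_press'],T)
T=Tcam('side'); s=snapshot('side'); find('side',['lock_axis','lid_press'],T)
cv2.imwrite('pics/w4.png',np.hstack([w[:,120:520],cv2.resize(s[120:320,360:525],(396,480))]))
E
```

```text
time_s: 16.07
tool_pos: [0.4783, -0.1836, 0.2621]
tcp_rot: [3.128, -0.287, 0.001]
wrist_force: [0.4, 1.0, -0.9]
grip_width: 0.0002
wrist lid_press 0.61 [ 0.4493 -0.0576  0.1198]
side lid_press 0.66 [ 0.4488 -0.0614  0.1204]
```

View pics/w4.png

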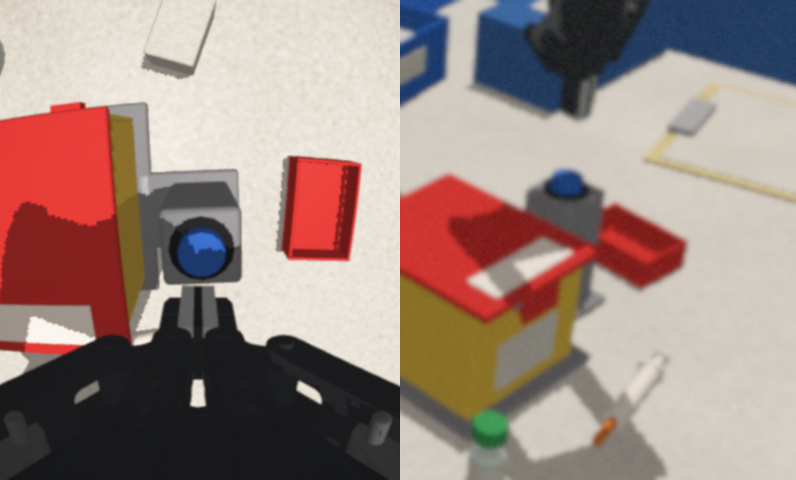

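Both cameras put the strip at z = 0.120, so the lid is shut. The button shows at wrist px (321,252), centred sideways on the fingers. I'll check its position through the fisheye model.

```bash
python3 - <<'E'
from h import *
T=Tcam('wrist'); K=np.array(camera_model('wrist')['mtx'])
u=np.array([321.5,252])-K[:2,2]; r=np.linalg.norm(u); th=r/K[0,0]
d=T[:3,:3]@np.r_[np.sin(th)*u/r,np.cos(th)]
for z in [.113,.125,.138]: print(z,(T[:3,3]+d*(z-T[2,3])/d[2]).round(4))
E
```

```text
0.113 [ 0.477  -0.1862  0.113 ]
0.125 [ 0.481  -0.1868  0.125 ]
0.138 [ 0.4854 -0.1875  0.138 ]
```

```bash
python3 -m inch '[[0.1,0.2,0.8,0,0,0,0],[0.1,0.2,1.8,0,0,0,0],[0.1,0.2,2.8,0,0,0,0],[0.1,0.2,3.5,0,0,0,0],[0.1,0.2,4,0,0,0,0],[0.1,0.2,4.3,0,0,0,0],[0.1,0.2,4.5,0,0,0,0],[0.1,0.2,4.6,0,0,0,0],[0.1,0.2,4.7,0,0,0,0],[0.1,0.2,4.8,0,0,0,0]]'
```

```text
time_s: 17.2
tool_pos: [0.4796, -0.1861, 0.215]
tcp_rot: [3.127, -0.285, 0.004]
wrist_force: [0.2, -0.1, 0.3]
grip_width: -0.0003
```

```bash
python3 -m inch '[[0,0,0.05,0,0,0,0],[0,0,0.1,0,0,0,0],[0,0,0.15,0,0,0,0],[0,0,0.2,0,0,0,0],[0,0,0.25,0,0,0,0],[0,0,0.3,0,0,0,0],[0,0,0.35,0,0,0,0],[0,0,0.4,0,0,0,0],[0,0,0.4,0,0,0,0],[0,0,0.4,0,0,0,0]]'
```

```text
time_s: 18.03
tool_pos: [0.4796, -0.1861, 0.2109]
tcp_rot: [3.127, -0.285, 0.004]
wrist_force: [0.3, -0.5, 0.1]
grip_width: -0.0
```

```bash
python3 -m inch '[[0,0,0.04,0,0,0,0],[0,0,0.08,0,0,0,0],[0,0,0.12,0,0,0,0],[0,0,0.16,0,0,0,0],[0,0,0.2,0,0,0,0],[0,0,0.24,0,0,0,0],[0,0,0.28,0,0,0,0],[0,0,0.3,0,0,0,0],[0,0,0.3,0,0,0,0],[0,0,0.3,0,0,0,0]]'
```

```text
time_s: 18.87
tool_pos: [0.4796, -0.1861, 0.2079]
tcp_rot: [3.127, -0.285, 0.004]
wrist_force: [0.3, -0.5, -1.5]
grip_width: 0.0001
```

```bash
python3 -m inch '[[0,0,0.03,0,0,0,0],[0,0,0.06,0,0,0,0],[0,0,0.09,0,0,0,0],[0,0,0.12,0,0,0,0],[0,0,0.15,0,0,0,0],[0,0,0.18,0,0,0,0],[0,0,0.2,0,0,0,0],[0,0,0.22,0,0,0,0],[0,0,0.22,0,0,0,0],[0,0,0.22,0,0,0,0]]'
```

```text
time_s: 19.7
tool_pos: [0.4796, -0.1861, 0.2057]
tcp_rot: [3.127, -0.285, 0.004]
wrist_force: [-0.1, 0.0, 0.4]
grip_width: -0.0004
```

```bash
python3 -m inch '[[0,0,0.03,0,0,0,0],[0,0,0.06,0,0,0,0],[0,0,0.09,0,0,0,0],[0,0,0.12,0,0,0,0],[0,0,0.15,0,0,0,0],[0,0,0.18,0,0,0,0],[0,0,0.2,0,0,0,0],[0,0,0.22,0,0,0,0],[0,0,0.22,0,0,0,0],[0,0,0.22,0,0,0,0]]'
```

```text
time_s: 20.53
tool_pos: [0.4797, -0.1862, 0.2039]
tcp_rot: [3.127, -0.285, 0.004]
wrist_force: [-1.9, 1.6, 5.2]
grip_width: 0.0002
```

```bash
python3 -m inch '[[0,0,0.03,0,0,0,0],[0,0,0.06,0,0,0,0],[0,0,0.09,0,0,0,0],[0,0,0.12,0,0,0,0],[0,0,0.15,0,0,0,0],[0,0,0.18,0,0,0,0],[0,0,0.2,0,0,0,0],[0,0,0.2,0,0,0,0],[0,0,0.2,0,0,0,0],[0,0,0.2,0,0,0,0]]'
```

```text
time_s: 21.37
tool_pos: [0.4798, -0.1863, 0.2031]
tcp_rot: [3.127, -0.284, 0.004]
wrist_force: [-2.8, 1.1, 10.0]
grip_width: -0.0002
```

```bash
python3 -m inch '[[0,0,0.1,0,0,0,0],[0,0,0.13,0,0,0,0],[0,0,0.15,0,0,0,0],[0,0,0.17,0,0,0,0],[0,0,0.19,0,0,0,0],[0,0,0.21,0,0,0,0],[0,0,0.22,0,0,0,0],[0,0,0.22,0,0,0,0],[0,0,0.22,0,0,0,0],[0,0,0.22,0,0,0,0]]'
```

```text
time_s: 22.2
tool_pos: [0.4797, -0.1863, 0.2012]
tcp_rot: [3.127, -0.284, 0.003]
wrist_force: [-2.1, 1.8, 5.6]
grip_width: -0.0001
```

```bash
python3 -m inch '[[0,0,0.05,0,0,0,0],[0,0,0.1,0,0,0,0],[0,0,0.14,0,0,0,0],[0,0,0.18,0,0,0,0],[0,0,0.21,0,0,0,0],[0,0,0.24,0,0,0,0],[0,0,0.27,0,0,0,0],[0,0,0.3,0,0,0,0],[0,0,0.3,0,0,0,0],[0,0,0.3,0,0,0,0]]'
```

```text
time_s: 23.03
tool_pos: [0.4797, -0.1862, 0.1979]
tcp_rot: [3.127, -0.285, 0.003]
wrist_force: [-0.2, -0.0, -0.3]
grip_width: 0.0001
```

```bash
python3 -m inch '[[0,0,0.02,0,0,0,0],[0,0,0.04,0,0,0,0],[0,0,0.06,0,0,0,0],[0,0,0.08,0,0,0,0],[0,0,0.1,0,0,0,0],[0,0,0.12,0,0,0,0],[0,0,0.14,0,0,0,0],[0,0,0.15,0,0,0,0],[0,0,0.15,0,0,0,0],[0,0,0.15,0,0,0,0]]'
```

```text
time_s: 23.87
tool_pos: [0.4798, -0.1863, 0.1965]
tcp_rot: [3.127, -0.284, 0.003]
wrist_force: [-0.2, -0.4, 1.0]
grip_width: 0.0003
```

```bash
python3 -m inch '[[0,0,0.02,0,0,0,0],[0,0,0.04,0,0,0,0],[0,0,0.06,0,0,0,0],[0,0,0.08,0,0,0,0],[0,0,0.1,0,0,0,0],[0,0,0.12,0,0,0,0],[0,0,0.12,0,0,0,0],[0,0,0.12,0,0,0,0],[0,0,0.12,0,0,0,0],[0,0,0.12,0,0,0,0]]'
```

```text
time_s: 24.7
tool_pos: [0.4798, -0.1863, 0.1964]
tcp_rot: [3.127, -0.284, 0.003]
wrist_force: [-3.1, 1.4, 7.1]
grip_width: 0.0001
```

Hard stop about 8 mm below first contact. I'll retreat straight up and check everything.

```bash
python3 -m inch '[[0,0,-0.5,0,0,0,0],[0,0,-2,0,0,0,0],[0,0,-4,0,0,0,0],[0,0,-6,0,0,0,0],[0,0,-8,0,0,0,0],[0,0,-10,0,0,0,0],[-2,0,-12,0,0,0,0],[-5,0,-13,0,0,0,0],[-8,0,-13,0,0,0,0],[-8,0,-13,0,0,0,0]]'
python3 - <<'E'
from h import *
T=Tcam('side'); s=snapshot('side'); find('side',['lid_press'],T)
T=Tcam('wrist'); w=snapshot('wrist'); find('wrist',['lid_press'],T)
T=Tcam('top'); snapshot('top'); find('top',['pill_bottle','water_bottle','vial','red_tray','carton','syringe'],T)
cv2.imwrite('pics/w5.png',np.hstack([w[:,120:520],cv2.resize(s[120:320,360:525],(396,480))]))
E
```

```text
time_s: 25.53
tool_pos: [0.3974, -0.1705, 0.326]
tcp_rot: [3.127, -0.285, -0.001]
wrist_force: [-0.2, -0.5, -0.7]
grip_width: 0.0003
side lid_press 0.72 [ 0.4476 -0.06    0.1219]
wrist lid_press 0.78 [ 0.4485 -0.0607  0.1187]
top pill_bottle 0.7 [0.5313 0.0872 0.004 ]
top water_bottle 0.77 [ 0.6688  0.0037 -0.0018]
top vial 0.63 [ 0.4014  0.0454 -0.0048]
top red_tray 0.92 [ 0.4644 -0.2972 -0.0016]
top carton 0.93 [ 0.6333 -0.1982  0.0018]
top carton 0.63 [ 5.081e-01 -6.890e-02 -2.000e-04]
top syringe 0.8 [ 0.3537 -0.0902  0.0026]
```

View pics/w5.png

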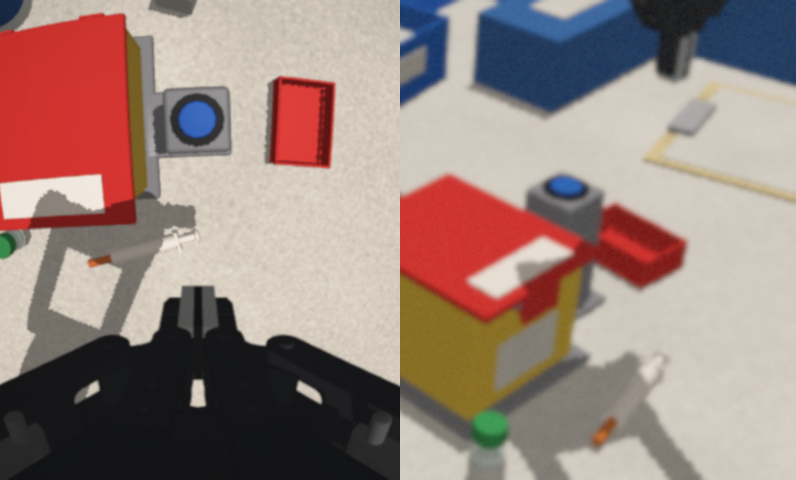

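The lid is flat. The button, at px (567,186) in the side crop, is clearly lower than before and stays in. Nothing else has moved beyond measurement noise (5 mm or less), and the robot is clear.

```bash
python3 -c "
from cell import robot; print(robot.finish_job())"
```

```text
the job is handed in; nothing more can be done
None
```

The lid is shut and caught and the blue button is snapped in. I handed the job in at about 25.7 s of the 67 s allowed; no verdict is reported.

- **Lid:** I pressed it down on the white strip with closed fingers. The force read about 9 N, then fell away as the catch snapped, and the lid stopped hard at its shut height. After I lifted off, the fingers met no resistance going back down to that height. Later network readings put the strip at 0.119–0.122 m (0.119 m is shut).
- **Button:** I pressed it only after the lid was caught. The force read about 10 N, it snapped, and it stopped hard about 8 mm in. The last picture shows it still in with the robot clear.
- **Force:** The highest vertical wrist force I read was 10 N. I only read it at the end of each move, so brief peaks in between were not seen.
- **Other things on the desk:** All six were within about 6 mm of where they started, which is within the networks' scatter.
- **Checks that failed or disagreed:** The networks often missed the lid strip and the lock axis in single views. They also gave a few false hits, such as a second "carton" on the box, which I ignored.

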